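# Sweep the checked bushings off the sorting tray into the bin

## Robot

A 7-joint arm with a two-finger parallel gripper is mounted at the origin on a cart in front of the work surface, level with it; the furniture and walls round the work are solid. World frame = base frame: x ahead of the robot, y to its left, z up, the work surface at z = 0. Lengths are in m, angles in degrees, forces in N, time in s.
With the tool pointing down it reaches from about 0.35 to 0.9 m from the base axis. Payload 19.9 kg.
Tool frame: the origin (TCP) lies at the very end of the fingers, on their centre line; the grasp point (between the pads) lies 19 mm behind it; z points along the fingers, y is the line along which they close (so a half turn about z gives the same grasp; the last joint's range is limited). The gripper opens to 85 mm and grips with 20 to 120 N. Pads are 22 mm wide; open, the fingers measure 114 mm over their backs; the gripper's body (76 mm by 85 mm) begins 54 mm behind the grasp point. The pads swing forward as they close: fully open they stand 13 mm farther back than shut.
Start: joints at [-73.883, 23.915, -0.59, 92.452, 0.269, 63.638, -3.037], TCP at [0.198, 0.593, 0.231] pointing down, gripper open.
Joint ranges: [-161.28, 161.28], [-22.2, 115.67], [-73.04, 71.86], [3.21, 147.25], [-68.34, 248.33], [10.77, 114.83], [-161.83, 161.83]. Speed limits (degrees/s): [108.29, 108.29, 136.94, 136.94, 172.46, 172.46, 172.46].

## Interface

Orientations are given as a 3x3 rotation matrix whose columns are the frame's x, y, z axes.
In Python, from cell import robot gives the robot as it stands. The module is installed in compiled form; this text tells all that it offers.
- The arm moves only by the tool servo_tool, never from a script. Its argument "motion" is a list of rows, each a list of 4 numbers: the shift along the tool's x, y, z in m, then the turn about the tool's z in rad. In form: [[x, y, z, spin], ...]. A call has 1 to 12 rows; each row shifts and turns the commanded pose from where the row before left it, along the tool's axes as they then stand; what a row does not reach is not made up. A row lasts 1/8 s, in which the tool goes at most 62.5 mm and 10.7 degrees, less where a joint would pass 70% of its speed; a pose out of reach is approached as far as the arm can. A call is refused whole if a number of a shift passes 0.0625 or a number of a turn 0.188, either way. A call with a gripper value outside its range is refused whole. "fingers" is the opening, from 0 (shut) to 1 (fully open), set as the call begins (left out, the last holds). The fingers move at their own pace and stop on an object; the grip force is fixed at half the most. Time passes only in rows, so rows that do not move let the fingers close. It gives the time, the measured TCP pose, the force, the opening and the grip force at its end, in the units of the state.
- robot.get_state(): the state, without advancing time (a new reading comes with each control period).
- robot.camera(name): name is "scene" or "top" or "wrist"; returns a dict with "image" (480x640x3 uint8, blue, green, red), "fx", "fy", "cx", "cy" (pixels), "R" (3x3) and "t" (3): a world point X has camera coordinates R X + t. Camera axes: x right, y down, z forward; pixel columns grow to the right and rows downward; lengths in m; the calibration is good to about 2 mm. A picture is of the moment at which its call begins. There is no depth.
- robot.job_done(): hands the job in; it is judged then, once.
The state is a dict: "t": time; "qpos": joint angles; "dq": joint speeds; "joint_torque": joint torques, N m; "eef_pos": TCP position; "tool_rot": TCP orientation; "contact_force": force on the tool from outside, world axes, zero at the start; "moment": the same for the moment, N m; "opening": opening from 0.0 (shut) to 1.0 (fully open); "grasp_force": force on a finger pad.
Only numpy, scipy, OpenCV 4.12 (cv2) and the standard library are available. Lean on these libraries where they do the work, as an engineer would, in place of code of your own. Each camera call takes 0.05 s, during which the arm holds its last target. There are 200 camera calls.

## Task

The bushings on the sorting tray have been checked: push the tray's sliding gate open by its red peg, sweep all three bronze bushings along the tray floor and out over the lip so that they drop into the blue bin, then push the gate fully shut again. Do it all with the fingertips, sliding things only: lift or carry nothing. Leave the black setting ring where it lies in the tray, and do not disturb the loupe, plug gauge and oil dropper beside it.

Things in the scene. Friction and masses are not known exactly. Their poses are not given: they have to be found in the camera images.
- tray: grey sheet-metal sorting tray, fixed. Inside 190 mm (its x) by 280 mm (its y); floor 40 mm above the bench, 4 mm walls, rims 28 mm above the floor. Origin on the bench under its middle, z up. The end wall at y = -140 mm has a mouth 76 mm wide (x = -58 to +18 mm); inside, a 23 mm tall vane on each side of it runs back at 45 degrees to the side wall (to y = -103 mm at x = -95, y = -63 mm at x = +95): a funnel
- tray_mouth (a point): middle of the mouth at floor level, in the plane of the end wall's inner face; axes as the tray's (the way out is -y)
- tray_lip (a point): middle of the outer edge of the level lip (76 mm wide, low cheeks 15 mm tall) that carries the floor on out of the mouth and over the low front wall of the bin; at floor level, 28 mm out from tray_mouth; beyond it parts drop into the bin
- gate (a joint): sliding steel gate just outside the mouth (3 mm thick, centred 6.5 mm beyond tray_mouth), its top 28 mm above the tray floor: 0 m = shut, 0.078 m = fully open; it moves along the tray's +x to open. It takes about 2 to 3 N to slide and stays where it is left; stops at both ends
- gate_peg (a point): point on the axis of the upright red push peg on top of the gate, 91 mm above the bench; moves with the gate. The peg is 12 mm in diameter, from 20 mm below this point (foot on the gate) to 17 mm above it
- catch_bin: blue open bin, loose, 0.35 kg, docked under the lip: outside 130 mm (its x) by 100 mm (its y), walls 3 mm, three walls 57 mm tall, the one toward the tray (its +y) 31 mm tall and passing under the lip. Origin on the bench under its middle
- bushing_a: bronze-coloured flanged bushing, flange 29 mm across at the bottom, 22 mm tall, 35 to 70 g, standing flange down on the tray floor, to be swept into the bin; origin at the centre of its underside, z up
- bushing_b: bronze-coloured flanged bushing, flange 29 mm across at the bottom, 22 mm tall, 35 to 70 g, standing flange down on the tray floor, to be swept into the bin; origin at the centre of its underside, z up
- bushing_c: bronze-coloured flanged bushing, flange 29 mm across at the bottom, 22 mm tall, 35 to 70 g, standing flange down on the tray floor, to be swept into the bin; origin at the centre of its underside, z up
- setting_ring: black setting ring (ring gauge), 53 mm across, 16 mm tall, 0.23 kg, lying flat on the tray floor in the end away from the mouth; stays there. Origin at the centre of its underside
- loupe: black loupe, 37 mm across, 34 mm tall, standing on the bench behind the tray; bystander. Origin at the centre of its underside
- plug_gauge: steel plug gauge with a red band, 25 x 84 x 22 mm, lying on the bench along the far side of the tray; bystander. Origin at the centre of its underside
- oil_dropper: small amber oil bottle with a black dropper cap, 33 mm across, 102 mm tall, standing on the bench on the robot side of the bin; bystander. Origin at the centre of its underside
Not all that is in view belongs to the job. Of the things like the setting_ring, leave any that is purple; of the rest the larger one is meant.

How it is judged (in metres and radians):
On the way, in this order (a step that is already met when the one before it is completed fails the run):
1. the gate is pushed open, with the bushings still in the tray (value of joint gate above 0.055 m and height (world z) of each of bushing_a, bushing_b, bushing_c above 0.035 m), for 0.1 s.
2. all three bushings have been swept into the blue bin (x of bushing_a in the frame of catch_bin between -0.062 and 0.062 m and y of bushing_a in the frame of catch_bin between -0.047 and 0.047 m and z of each of bushing_a, bushing_b, bushing_c in the frame of catch_bin below 0.052 m and (z of bushing_a in the frame of tray_lip below -0.004 m or y of bushing_a in the frame of tray_lip below -0.003 m) and x of bushing_b in the frame of catch_bin between -0.062 and 0.062 m and y of bushing_b in the frame of catch_bin between -0.047 and 0.047 m and (z of bushing_b in the frame of tray_lip below -0.004 m or y of bushing_b in the frame of tray_lip below -0.003 m) and x of bushing_c in the frame of catch_bin between -0.062 and 0.062 m and y of bushing_c in the frame of catch_bin between -0.047 and 0.047 m and (z of bushing_c in the frame of tray_lip below -0.004 m or y of bushing_c in the frame of tray_lip below -0.003 m)), for 0.2 s.
At the end, for the whole second after the job is handed in: The gate is within 6 mm of fully shut; all three bushings lie at rest inside the blue bin, none still on the lip; the black setting ring lies flat in the tray within 30 mm of where it was; the bin stands upright within 40 mm of where it was (all of step 2 and value of joint gate below 0.006 m and linear speed of each of bushing_a, bushing_b, bushing_c below 0.02 m/s and distance of setting_ring from where it was at the start of the episode below 0.03 m and angle between each of setting_ring, catch_bin's own z axis and vertical below 0.1 rad and distance of catch_bin from where it was at the start of the episode below 0.04 m); the robot touches nothing.
It fails at once if a bushing is lifted or carried instead of being swept along the tray floor (height (world z) of any of bushing_a, bushing_b, bushing_c above 0.062 m or (height (world z) of bushing_a above 0.047 m and angle between bushing_a's own z axis and vertical below 0.12 rad) or (height (world z) of bushing_b above 0.047 m and angle between bushing_b's own z axis and vertical below 0.12 rad) or (height (world z) of bushing_c above 0.047 m and angle between bushing_c's own z axis and vertical below 0.12 rad)).
It fails at once if the black setting ring is displaced by more than 30 mm, or lifted (distance of setting_ring from where it was at the start of the episode above 0.03 m or height (world z) of setting_ring above 0.05 m).
It fails at once if the loupe, plug gauge or oil dropper beside the tray is shoved more than 25 mm or knocked over (distance of any of loupe, plug_gauge, oil_dropper from where it was at the start of the episode above 0.025 m or angle between any of loupe, oil_dropper's own z axis and vertical above 0.5 rad).
It fails at once if the blue bin is shoved more than 40 mm or lifted (distance of catch_bin from where it was at the start of the episode above 0.04 m or height (world z) of catch_bin above 0.02 m).
It also fails if it takes over 72 s, if anything falls off the work surface, if the arm or the gripper's body presses on something with over 40 N, if the wrist force passes 120 N, or if a joint passes its speed limit or range.

## Working session

There is one attempt and no reset: what is moved stays moved. The work goes in short steps, Python scripts to look and compute and a tool call to move; the robot and the scene stay as the last step left them, time stands still between calls to the robot, and variables do not carry over. Pictures are saved under pics/ and viewed, at most 12 in all, crops included, and the job is handed in when it is done.

Besides the shell and the picture viewer there is one more tool, called in YAML: its name, and indented under it one key for each argument. servo_tool: Moves the arm, as the interface text tells. Its arguments: {"type":"object","properties":{"motion":{"type":"array"},"fingers":{"type":"number"}},"required":["motion"]}

```bash
mkdir -p pics; cat > h.py <<'E'
import numpy as np,cv2
from cell import robot
def cam(n,save=None):
    c=robot.camera(n)
    if save: cv2.imwrite('pics/'+save,c['image'])
    return c
def ray(c,u,v,z):
    R=np.array(c['R']);t=np.array(c['t'])
    d=R.T@np.array([(u-c['cx'])/c['fx'],(v-c['cy'])/c['fy'],1]);o=-R.T@t
    return o+d*(z-o[2])/d[2]
def proj(c,X):
    p=np.array(c['R'])@np.array(X)+np.array(c['t']);return c['fx']*p[0]/p[2]+c['cx'],c['fy']*p[1]/p[2]+c['cy']
E
python3 - <<'E'
from h import *
import pickle
a=cam('top','top0.png');b=cam('scene','scene0.png')
pickle.dump((a,b),open('c.pkl','wb'))
s=robot.get_state();print(s['t'],s['tool_rot'],s['eef_pos'])
E
```

```text
0.1 [[-9.48373078e-01  3.17156778e-01 -2.88442791e-04]
 [ 3.17156904e-01  9.48372509e-01 -1.04075040e-03]
 [-5.65298309e-05 -1.07850129e-03 -9.99999417e-01]] [0.19814118 0.59244857 0.2307378 ]
```

View pics/top0.png

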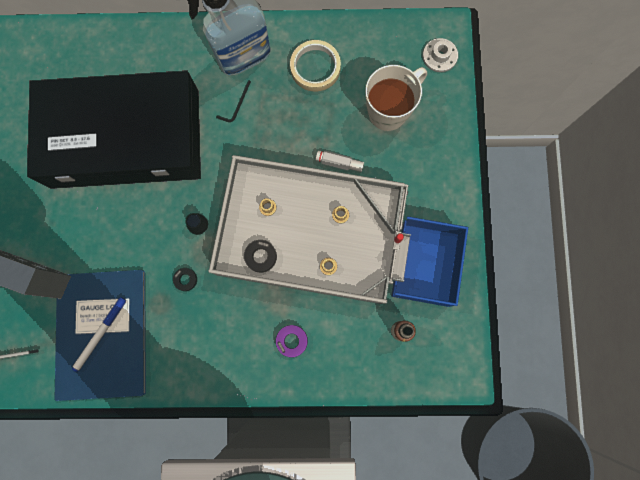

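View pics/scene0.png

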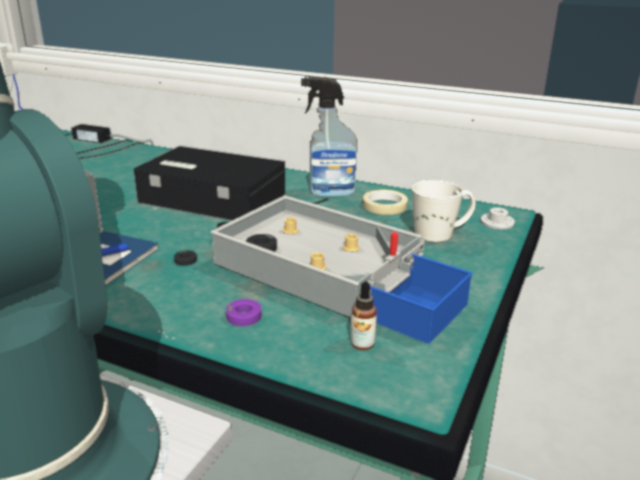

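The top view shows tray rim corners near (234,157), (407,184), (387,301) and (210,272). The bushings are at (267,206), (340,213) and (328,266), the ring at (261,255), the peg at (399,238), the bin at (430,262) and the dropper at (404,331). Tray -y points right in the image, towards world -y.

```bash
cat > loc.py <<'E'
from h import *
import pickle
a,b=pickle.load(open('c.pkl','rb'))
from scipy.optimize import least_squares
L=np.array([[99,144],[99,-144],[-99,-144],[-99,144]])/1000.
px=np.array([(234,157),(407,184),(387,301),(210,272)])
def T(p,l): c,s=np.cos(p[2]),np.sin(p[2]); return np.array([p[0]+c*l[0]-s*l[1],p[1]+s*l[0]+c*l[1]])
f=lambda p:np.concatenate([np.array(proj(a,[*T(p,l),.068]))-q for l,q in zip(L,px)])
r=least_squares(f,[.55,0,0]);p=r.x
E
python3 - <<'E'
from loc import *
print(p,np.degrees(p[2]),r.fun.round(1))
R=np.array([[np.cos(p[2]),-np.sin(p[2])],[np.sin(p[2]),np.cos(p[2])]])
for n,u,v,z in [('A',267,206,.062),('B',340,213,.062),('C',328,266,.062),('ring',261,255,.056),('peg',399.5,237,.108),('loupe',196,223,.034),('dropcap',404,331,.1),('plug',338,160,.022)]:
    w=ray(a,u,v,z); print(n,w.round(4),'tray',((w[:2]-p[:2])@R).round(4))
print(a['fx'],(-np.array(a['R']).T@a['t']).round(3))
i=a['image'][130:350,170:490];cv2.imwrite('pics/crop.png',cv2.resize(i,(800,550),interpolation=cv2.INTER_CUBIC))
E
```

```text
[ 0.52769232 -0.08762779 -0.17934869] -10.275923181214711 [ 0.3 -1.3 -1.4 -0.7  0.7  1.5  0.4  0.3]
A [ 0.5655 -0.0181  0.062 ] tray [0.0248 0.0752]
B [ 0.5522 -0.1384  0.062 ] tray [ 0.0331 -0.0456]
C [ 0.4647 -0.1176  0.062 ] tray [-0.0566 -0.0407]
ring [ 0.4848 -0.0081  0.056 ] tray [-0.0564  0.0706]
peg [ 0.5031 -0.2284  0.108 ] tray [ 0.0009 -0.1429]
loupe [0.544  0.1056 0.034 ] tray [-0.0184  0.193 ]
dropcap [ 0.3599 -0.2314  0.1   ] tray [-0.1395 -0.1714]
plug [ 0.6557 -0.1375  0.022 ] tray [ 0.1349 -0.0263]
539.381225823245 [ 0.363 -0.115  0.93 ]
```

View pics/crop.png

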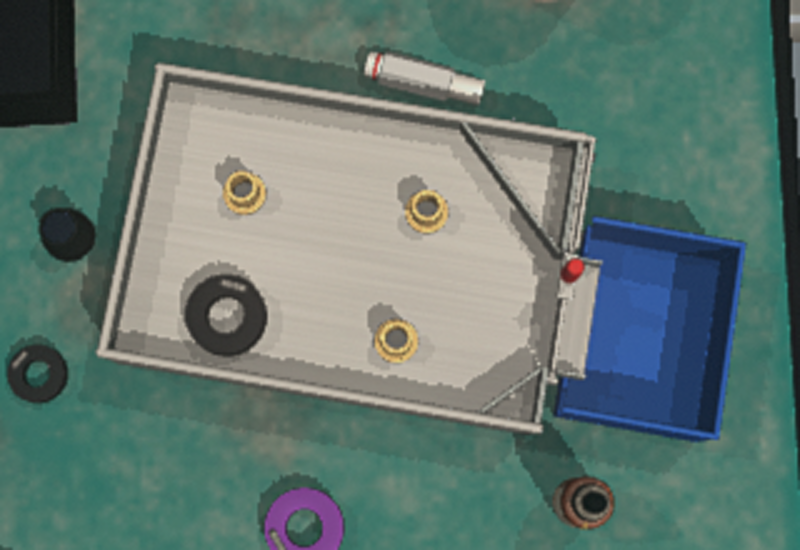

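The crop confirms the layout: the larger black ring lies inside the tray, and the gate is shut with the peg at about tray (0, -146) mm. I'll swing the arm round with the fingers shut.

servo_tool:
  motion:
    - [-0.06, 0, 0, 0.1]
    - [-0.06, 0, 0, 0.1]
    - [-0.06, 0, 0, 0.1]
    - [-0.06, 0, 0, 0.1]
    - [-0.06, 0, 0, 0.1]
    - [-0.06, 0, 0, 0.1]
    - [-0.06, 0, 0, 0.1]
    - [-0.06, 0, 0, 0.1]
    - [-0.06, 0, 0, 0.1]
    - [-0.06, 0, 0, 0.1]
    - [-0.06, 0, 0, 0.1]
    - [-0.06, 0, 0, 0.1]
  fingers: 0

```text
t: 1.6
eef_pos: [0.6341, 0.0715, 0.231]
tool_rot: [[-0.045, 0.999, -0.0], [0.999, 0.045, -0.0], [-0.0, -0.0, -1.0]]
contact_force: [0.8, 1.2, -0.8]
opening: 0.001
grasp_force: 0.0
```

```bash
cat > go.py <<'E'
# usage: go.py : prints tool pose in tray frame, yaw error
from loc import *
def show():
    s=robot.get_state();R=np.array([[np.cos(p[2]),-np.sin(p[2])],[np.sin(p[2]),np.cos(p[2])]])
    e=np.array(s['eef_pos']);q=np.array(s['tool_rot'])
    tx=R.T@q[:2,0]
    print('t',s['t'],'tray xy mm',((R.T@(e[:2]-p[:2]))*1000).round(1),'z',round(e[2]*1000,1),'spin needed',round(float(np.arctan2(tx[1],tx[0])-np.pi/2),4),'F',np.round(s['contact_force'],1),'op',s['opening'],'q',np.round(s['qpos'],0))
    return s
if __name__=='__main__': show()
E
python3 go.py
```

```text
t 1.6 tray xy mm [ 76.3 175.6] z 231.0 spin needed 0.2242 F [ 0.8  1.2 -0.8] op 0.001493676671492737 q [-27.  27.  25.  91. -12.  65.   3.]
```

servo_tool:
  motion:
    - [0, 0, 0, 0.112]
    - [0, 0, 0, 0.112]
    - [-0.046, -0.0166, 0, 0]
    - [-0.046, -0.0166, 0, 0]
    - [-0.046, -0.0166, 0, 0]
    - [-0.046, -0.0166, 0, 0]
    - [-0.046, -0.0166, 0, 0]
    - [-0.046, -0.0166, 0, 0]
    - [-0.046, -0.0166, 0, 0]
    - [0, 0, 0.05, 0]
    - [0, 0, 0.05, 0]
    - [0, 0, 0, 0]

```text
t: 3.1
eef_pos: [0.4612, -0.2227, 0.1291]
tool_rot: [[0.175, 0.984, -0.006], [0.984, -0.175, 0.001], [0.0, -0.006, -1.0]]
contact_force: [-0.3, 0.1, 1.3]
opening: 0.002
grasp_force: 0.0
```

```bash
python3 - <<'E'
from go import *
show(); c=cam('top','top1.png')
i=c['image'][130:350,170:490];cv2.imwrite('pics/crop1.png',cv2.resize(i,(800,550),interpolation=cv2.INTER_CUBIC))
E
```

```text
t 3.1 tray xy mm [ -41.3 -144.8] z 129.1 spin needed 0.003 F [-0.3  0.1  1.3] op 0.002126359297543878 q [ -5.  23.  33. 114. -17.  48.  27.]
```

View pics/crop1.png

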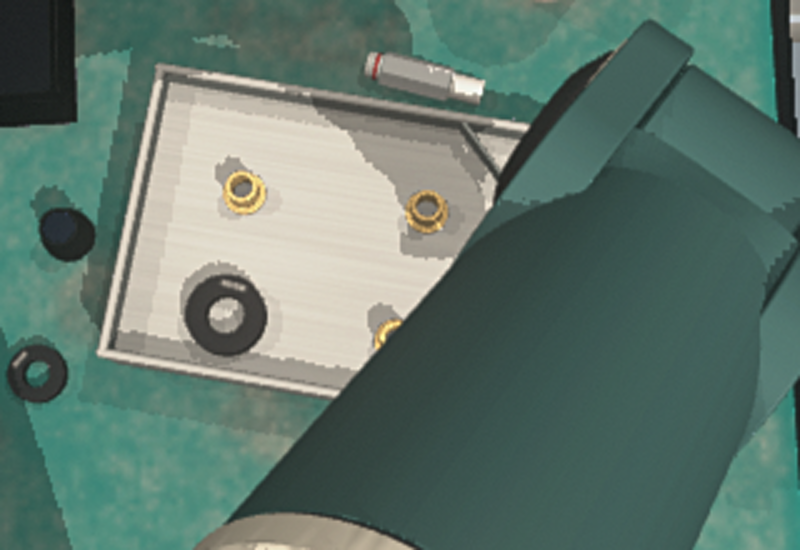

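The arm hides the gate, the bushings are unmoved and the pose is on plan. Next I'll lower the tool and push the gate open.

servo_tool:
  motion:
    - [-0.0015, 0, 0.023, 0]
    - [0, 0, 0.023, 0]
    - [0, 0.01, 0, 0]
    - [0, 0.012, 0, 0]
    - [0, 0.012, 0, 0]
    - [0, 0.012, 0, 0]
    - [0, 0.012, 0, 0]
    - [0, 0.012, 0, 0]
    - [0, 0.012, 0, 0]
    - [0, 0.012, 0, 0]
    - [0, 0.008, 0, 0]
    - [0, 0, 0, 0]

```text
t: 4.65
eef_pos: [0.5605, -0.2424, 0.0846]
tool_rot: [[0.176, 0.984, -0.006], [0.984, -0.176, 0.002], [0.001, -0.007, -1.0]]
contact_force: [-24.2, 5.9, 14.3]
opening: -0.001
grasp_force: 12.5
```

```bash
python3 - <<'E'
from go import *
show(); c=cam('wrist','w1.png');c=cam('scene','s1.png');i=c['image'][180:340,200:480]
cv2.imwrite('pics/s1c.png',cv2.resize(i,(784,448),interpolation=cv2.INTER_CUBIC))
E
```

```text
t 4.65 tray xy mm [  59.9 -146.5] z 84.6 spin needed 0.0024 F [-24.2   5.9  14.3] op -0.001148448809347436 q [ -1.  36.  29. 101. -22.  49.  28.]
```

View pics/s1c.png

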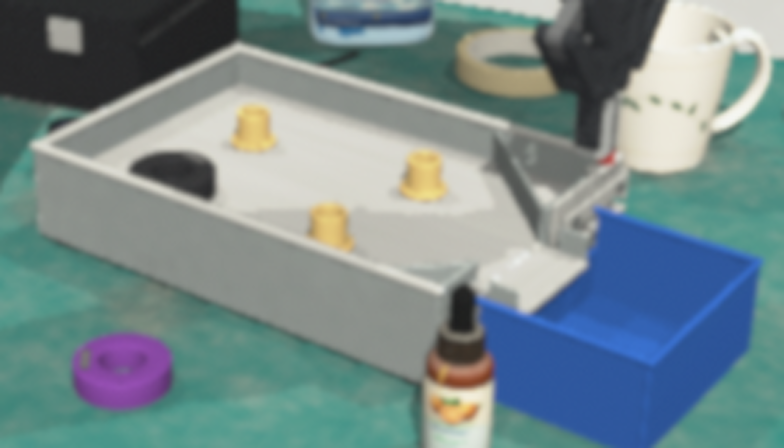

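The gate is fully open: the peg is at x≈80 against its stop and the lip is clear. The bushings haven't moved. I'll back off and go behind B (tray 33,-46).

servo_tool:
  motion:
    - [0, -0.009, 0, 0]
    - [0, 0, -0.03, 0]
    - [0.044, 0, 0, 0]
    - [0.044, 0, 0, 0]
    - [0.044, 0, 0, 0]
    - [0, 0, 0, 0.151]
    - [0, 0, 0, 0.151]
    - [0, 0, 0, 0.151]
    - [0, 0, 0, 0]

```text
t: 5.88
eef_pos: [0.5779, -0.1108, 0.1153]
tool_rot: [[0.587, 0.809, 0.0], [0.809, -0.587, -0.0], [-0.0, 0.0, -1.0]]
contact_force: [0.2, 0.6, 0.4]
opening: -0.001
grasp_force: 0.0
```

servo_tool:
  motion:
    - [0, 0, 0, 0]
    - [0, 0, 0, 0]
  fingers: 0.2

```text
t: 6.12
eef_pos: [0.5776, -0.1112, 0.1154]
tool_rot: [[0.587, 0.81, 0.0], [0.81, -0.587, 0.0], [0.0, 0.0, -1.0]]
contact_force: [-0.3, 0.1, -0.6]
opening: 0.201
grasp_force: 0.0
```

```bash
python3 - <<'E'
from go import *
show(); c=cam('wrist','w2.png')
E
```

```text
t 6.125 tray xy mm [ 53.3 -14.3] z 115.4 spin needed -0.4478 F [-0.3  0.1 -0.6] op 0.20094477046358133 q [-20.  32.  37. 104. -24.  51.  -8.]
```

View pics/w2.png

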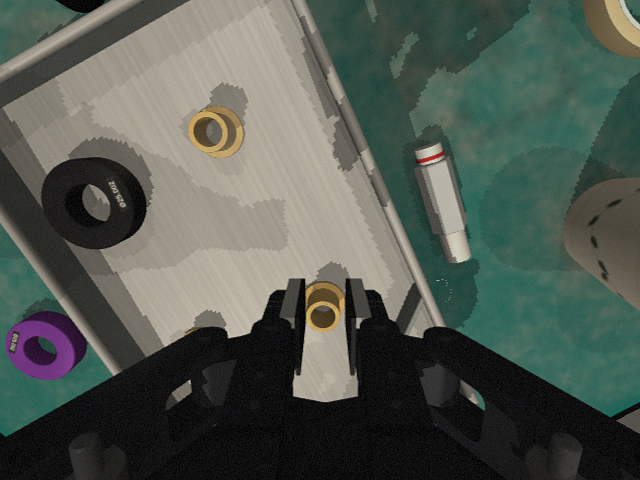

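The wrist view shows B's bore at about (324,299) between the fingers, A at (214,130) and the ring at (94,203). I'll measure from this calibrated view.

```bash
python3 - <<'E'
from go import *
s=show(); c=cam('wrist');R=np.array([[np.cos(p[2]),-np.sin(p[2])],[np.sin(p[2]),np.cos(p[2])]])
for n,u,v,z in [('B',324,319,.062),('Bup',322,290,.044),('A',212,131,.062),('ring',94,203,.056)]:
    w=ray(c,u,v,z);print(n,((w[:2]-p[:2])@R*1000).round(1),'tool',(np.array(s['tool_rot']).T@(w-s['eef_pos'])*1000).round(1))
for X in [(.033,-.046)]:
    print([np.round(proj(c,[*(p[:2]+R@X),z])) for z in (.04,.062)])
E
```

```text
t 6.175 tray xy mm [ 53.3 -14.3] z 115.4 spin needed -0.4483 F [-0.5  0.1  1. ] op 0.20045275594419115 q [-20.  32.  37. 104. -24.  51.  -8.]
B [ 34.9 -48.7] tool [-39.   -1.7  53.4]
Bup [ 38.4 -38.3] tool [-28.1  -3.1  71.4]
A [29.4 75.2] tool [ 70.3 -60.4  53.4]
ring [-52.9  71.1] tool [  31.  -132.7   59.4]
[array([320., 300.]), array([319., 317.])]
```

servo_tool:
  motion:
    - [0, -0.0015, 0.036, 0]
    - [0, 0, 0.0355, 0]
    - [0, 0, 0, 0]

```text
t: 6.6
eef_pos: [0.5762, -0.1105, 0.0426]
tool_rot: [[0.588, 0.809, -0.001], [0.809, -0.588, -0.0], [-0.001, -0.001, -1.0]]
contact_force: [-0.2, 0.1, 0.4]
opening: 0.203
grasp_force: 0.0
```

servo_tool:
  motion:
    - [-0.01, 0, 0, 0]
    - [-0.012, 0, 0, 0]
    - [-0.014, 0, 0, 0]
    - [-0.014, 0, 0, 0]
    - [-0.014, 0, 0, 0]
    - [-0.014, 0, 0, 0]
    - [-0.014, 0, 0, 0]
    - [-0.014, 0, 0, 0]
    - [0, 0, 0, 0]

```text
t: 7.72
eef_pos: [0.5132, -0.1971, 0.0439]
tool_rot: [[0.59, 0.808, -0.0], [0.808, -0.59, -0.0], [-0.0, 0.0, -1.0]]
contact_force: [0.7, 0.4, -0.1]
opening: 0.201
grasp_force: 0.0
```

```bash
python3 - <<'E'
from go import *
s=show(); c=cam('wrist')['image'];d=cam('scene')['image'][180:340,200:480]
cv2.imwrite('pics/m1.png',np.hstack([cv2.resize(c[200:],(400,175)),cv2.resize(d,(400,175)) ]) if 0 else np.vstack([cv2.resize(c[240:,100:540],(640,300)),cv2.resize(d,(525,300))[:, :].copy() if 0 else cv2.resize(d,(640,300))]))
E
```

```text
t 7.725 tray xy mm [   5.3 -110.3] z 43.9 spin needed -0.4514 F [ 0.7  0.4 -0.1] op 0.20127205470112708 q [ -8.  35.  33. 112. -28.  41.   6.]
```

View pics/m1.png

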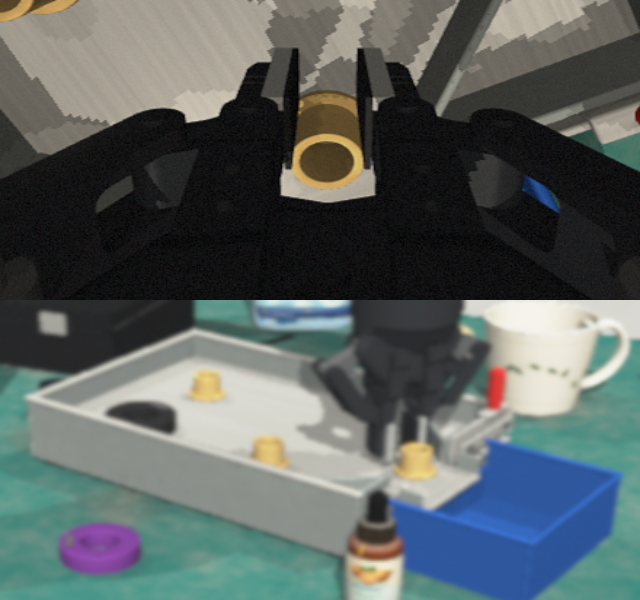

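The cradle works: B is centred between the fingertips and already at the mouth. I'll push it over the lip.

servo_tool:
  motion:
    - [-0.011, 0, 0, 0]
    - [-0.012, 0, 0, 0]
    - [-0.012, 0, 0, 0]
    - [-0.012, 0, 0, 0]
    - [-0.012, 0, 0, 0]
    - [-0.006, 0, 0, 0]
    - [0, 0, 0, 0]
    - [0, 0, 0, 0]

```text
t: 8.82
eef_pos: [0.476, -0.2482, 0.0438]
tool_rot: [[0.588, 0.809, 0.0], [0.809, -0.588, 0.0], [0.0, 0.0, -1.0]]
contact_force: [0.5, 0.0, 0.4]
opening: 0.195
grasp_force: 0.0
```

```bash
python3 - <<'E'
from go import *
s=show(); c=cam('wrist')['image'];d=cam('scene')['image'][180:340,200:480]
cv2.imwrite('pics/m2.png',np.vstack([cv2.resize(c[240:,100:540],(640,300)),cv2.resize(d,(640,300))]))
E
```

```text
t 8.825 tray xy mm [ -22.2 -167.2] z 43.8 spin needed -0.4491 F [0.5 0.  0.4] op 0.19458150668001295 q [ -2.  34.  33. 113. -28.  40.  13.]
```

View pics/m2.png

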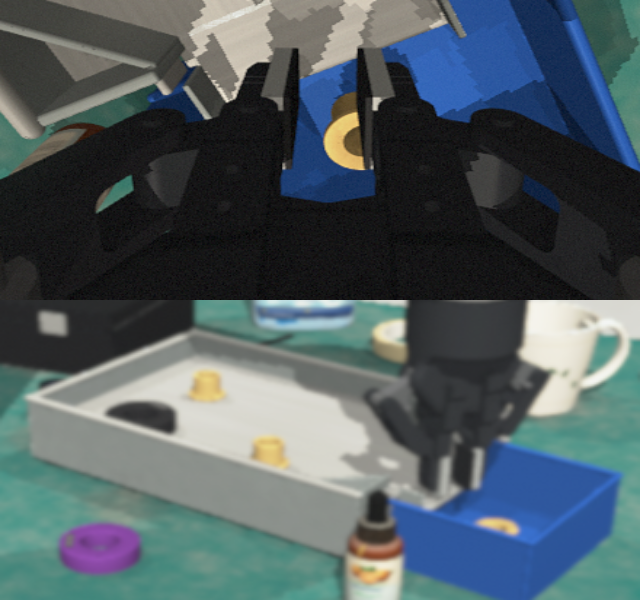

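B is in the bin. C is next, with the tool unrotated and a diagonal push at the end.

servo_tool:
  motion:
    - [0, 0, -0.03, 0]
    - [0, 0, -0.03, 0]
    - [0, 0, 0, -0.15]
    - [0, 0, 0, -0.15]
    - [0, 0, 0, -0.149]
    - [0.053, -0.011, 0, 0]
    - [0.053, -0.011, 0, 0]
    - [0.054, -0.0115, 0, 0]
    - [0, 0, 0, 0]
    - [0, 0, 0, 0]

```text
t: 10.18
eef_pos: [0.4716, -0.0851, 0.104]
tool_rot: [[0.178, 0.984, 0.0], [0.984, -0.178, -0.0], [-0.0, 0.0, -1.0]]
contact_force: [0.1, -0.9, 0.6]
opening: 0.2
grasp_force: 0.0
```

```bash
python3 - <<'E'
from go import *
s=show(); c=cam('wrist','w3.png')
R=np.array([[np.cos(p[2]),-np.sin(p[2])],[np.sin(p[2]),np.cos(p[2])]])
im=c['image'];hsv=cv2.cvtColor(im,cv2.COLOR_BGR2HSV);m=cv2.inRange(hsv,(12,90,80),(30,255,255))
n,l,st,ce=cv2.connectedComponentsWithStats(m)
for i in range(1,n):
    if st[i,4]>150: print(st[i],ce[i].round(),((ray(c,*ce[i],.055)[:2]-p[:2])@R*1000).round(1))
E
```

```text
t 10.175 tray xy mm [-55.7  -7.6] z 104.0 spin needed 0.0 F [ 0.1 -0.9  0.6] op 0.2004923737982594 q [-19.  22.  31. 120. -16.  42.  11.]
[ 454   77   65   57 1721] [483. 104.] [22.5 76.3]
[ 305  283   41   55 1546] [326. 308.] [-56.3 -36.6]
```

View pics/w3.png

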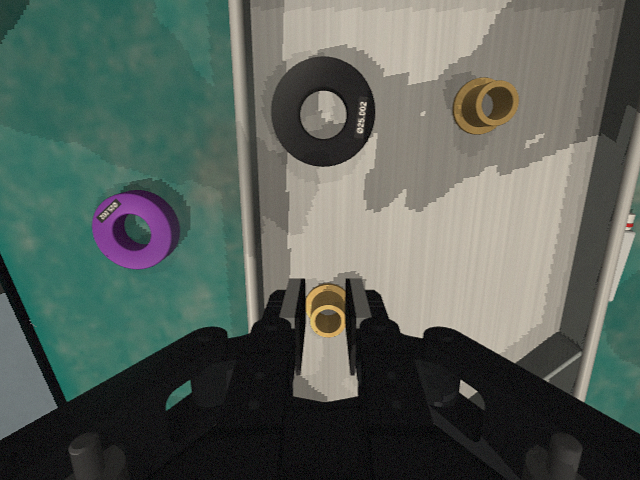

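C sits centred between the fingers (bore at 328,322), and A measures about (24,76). I'll lower the tool and push C.

servo_tool:
  motion:
    - [0.003, 0, 0.03, 0]
    - [0, 0, 0.0305, 0]
    - [-0.009, 0, 0, 0]
    - [-0.011, 0, 0, 0]
    - [-0.013, 0.0042, 0, 0]
    - [-0.013, 0.0042, 0, 0]
    - [-0.013, 0.0042, 0, 0]
    - [-0.013, 0.0042, 0, 0]
    - [-0.013, 0.0042, 0, 0]
    - [-0.013, 0.0042, 0, 0]
    - [-0.013, 0.0042, 0, 0]
    - [-0.013, 0.0042, 0, 0]

```text
t: 11.72
eef_pos: [0.4829, -0.211, 0.0433]
tool_rot: [[0.179, 0.984, 0.0], [0.984, -0.179, -0.0], [-0.0, 0.0, -1.0]]
contact_force: [-0.6, 0.3, 0.8]
opening: 0.199
grasp_force: 0.5
```

servo_tool:
  motion:
    - [-0.013, 0, 0, 0]
    - [-0.013, 0, 0, 0]
    - [-0.013, 0, 0, 0]
    - [-0.003, 0, 0, 0]
    - [0, 0, 0, 0]
    - [0, 0, 0, 0]

```text
t: 12.48
eef_pos: [0.4754, -0.2509, 0.0433]
tool_rot: [[0.178, 0.984, -0.0], [0.984, -0.178, 0.0], [0.0, -0.0, -1.0]]
contact_force: [0.1, 0.9, 0.2]
opening: 0.201
grasp_force: 0.0
```

```bash
python3 - <<'E'
from go import *
s=show(); c=cam('wrist')['image'];d=cam('scene')['image'][180:340,200:480]
cv2.imwrite('pics/m3.png',np.vstack([cv2.resize(c[240:,100:540],(640,300)),cv2.resize(d,(640,300))]))
E
```

```text
t 12.475 tray xy mm [ -22.3 -170. ] z 43.3 spin needed -0.0 F [0.1 0.9 0.2] op 0.2005161879238108 q [  4.  33.  26. 113. -22.  39.  34.]
```

View pics/m3.png

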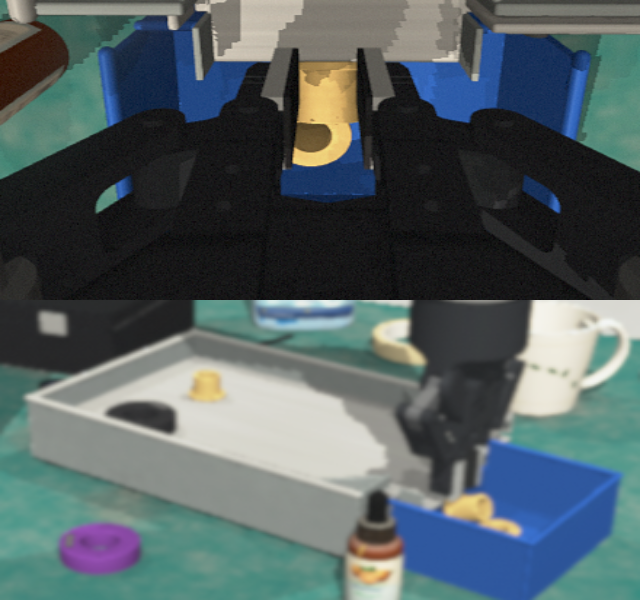

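C has dropped onto B in the bin. Now A, at about (25,75).

servo_tool:
  motion:
    - [0, 0, -0.03, 0]
    - [0, 0, -0.03, 0]
    - [0.047, 0.0079, 0, 0]
    - [0.047, 0.0079, 0, 0]
    - [0.047, 0.0079, 0, 0]
    - [0.047, 0.0079, 0, 0]
    - [0.047, 0.0079, 0, 0]
    - [0.047, 0.0079, 0, 0]
    - [0, 0, 0, 0]
    - [0, 0, 0, 0]

```text
t: 13.82
eef_pos: [0.5721, 0.0172, 0.1032]
tool_rot: [[0.179, 0.984, -0.0], [0.984, -0.179, -0.0], [-0.001, -0.0, -1.0]]
contact_force: [-0.5, 0.1, 0.5]
opening: 0.202
grasp_force: 0.0
```

```bash
python3 - <<'E'
from go import *
s=show(); c=cam('wrist')
R=np.array([[np.cos(p[2]),-np.sin(p[2])],[np.sin(p[2]),np.cos(p[2])]])
def blobs(c,z,lim):
    hsv=cv2.cvtColor(c['image'],cv2.COLOR_BGR2HSV);m=cv2.inRange(hsv,(12,90,80),(30,255,255))
    n,l,st,ce=cv2.connectedComponentsWithStats(m)
    for i in range(1,n):
        if st[i,4]>lim: print(st[i],ce[i].round(),((ray(c,*ce[i],z)[:2]-p[:2])@R*1000).round(1))
blobs(c,.055,150)
t=cam('top','top3.png');blobs(t,.055,20)
E
```

```text
t 13.825 tray xy mm [ 25. 111.] z 103.2 spin needed -0.0005 F [-0.5  0.1  0.5] op 0.20162194744208603 q [-26.  30.  27. 107. -18.  48.   0.]
[ 307  285   39   54 1665] [328. 311.] [25.5 80.7]
[240  47  12   7  24] [246.  50.] [294.9 164.8]
[259 199  17  17 186] [267. 207.] [24.8 75.4]
[406 254  30  23 358] [420. 265.] [ -29.1 -187.6]
```

A is centred. I'll lower the tool and sweep it out.

servo_tool:
  motion:
    - [0, 0, 0.03, 0]
    - [0, 0, 0.03, 0]
    - [-0.01, 0, 0, 0]
    - [-0.012, 0, 0, 0]
    - [-0.0135, 0, 0, 0]
    - [-0.0135, 0, 0, 0]
    - [-0.0135, 0, 0, 0]
    - [-0.0135, 0, 0, 0]
    - [-0.0135, -0.003, 0, 0]
    - [-0.0135, -0.003, 0, 0]
    - [-0.0135, -0.003, 0, 0]
    - [-0.0135, -0.003, 0, 0]

```text
t: 15.42
eef_pos: [0.5369, -0.1091, 0.0433]
tool_rot: [[0.179, 0.984, 0.0], [0.984, -0.179, -0.0], [-0.0, 0.0, -1.0]]
contact_force: [0.3, 0.1, 0.3]
opening: 0.2
grasp_force: 0.4
```

servo_tool:
  motion:
    - [-0.0135, -0.003, 0, 0]
    - [-0.0135, -0.003, 0, 0]
    - [-0.0135, -0.003, 0, 0]
    - [-0.0135, -0.003, 0, 0]
    - [-0.0135, -0.003, 0, 0]
    - [-0.0135, -0.003, 0, 0]
    - [-0.0135, -0.003, 0, 0]
    - [-0.0135, -0.003, 0, 0]
    - [-0.012, 0, 0, 0]
    - [0, 0, 0, 0]

```text
t: 16.68
eef_pos: [0.492, -0.2231, 0.0434]
tool_rot: [[0.18, 0.984, 0.0], [0.984, -0.18, -0.001], [-0.0, 0.0, -1.0]]
contact_force: [0.1, 0.3, -0.4]
opening: 0.198
grasp_force: 0.0
```

```bash
python3 go.py
```

```text
t 16.675 tray xy mm [ -10.9 -139.7] z 43.4 spin needed -0.002 F [ 0.1  0.3 -0.4] op 0.19764941624544088 q [  1.  32.  25. 113. -21.  39.  29.]
```

servo_tool:
  motion:
    - [-0.01, 0, 0, 0]
    - [-0.01, 0, 0, 0]
    - [-0.01, 0, 0, 0]
    - [-0.002, 0, 0, 0]
    - [0, 0, 0, 0]
    - [0, 0, 0, 0]
    - [0.02, 0, 0, 0]
    - [0, 0, -0.035, 0]
    - [0, 0, -0.035, 0]
    - [0.04, 0, 0, 0]
    - [0.04, 0, 0, 0]
    - [0, 0, 0, 0]

```text
t: 18.18
eef_pos: [0.5051, -0.1518, 0.1133]
tool_rot: [[0.174, 0.985, 0.0], [0.985, -0.174, 0.001], [0.001, -0.0, -1.0]]
contact_force: [-0.6, -0.7, 0.5]
opening: 0.197
grasp_force: 0.0
```

```bash
python3 - <<'E'
from go import *
s=show(); c=cam('top')['image'][180:340,300:500];d=cam('scene')['image'][220:350,340:480]
cv2.imwrite('pics/m4.png',np.hstack([cv2.resize(c,(400,320)),cv2.resize(d,(400,320),interpolation=cv2.INTER_CUBIC)]))
E
```

```text
t 18.175 tray xy mm [-10.8 -67.1] z 113.3 spin needed 0.0042 F [-0.6 -0.7  0.5] op 0.1972912197087398 q [ -9.  25.  28. 113. -16.  46.  18.]
```

View pics/m4.png

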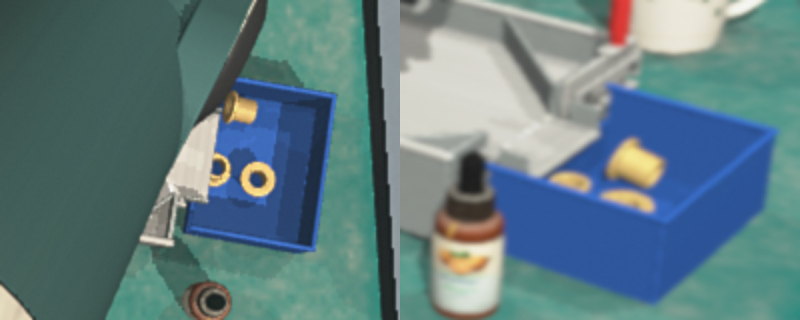

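All three bushings lie in the bin: A on its side, B and C flat. Now I'll go to the far side of the peg with the fingers shut and close the gate.

servo_tool:
  motion:
    - [0, 0, -0.02, 0.004]
    - [0, 0.04, 0, 0]
    - [0, 0.04, 0, 0]
    - [0, 0.041, 0, 0]
    - [-0.04, 0, 0, 0]
    - [-0.04, 0, 0, 0]
    - [0, 0, 0, 0]
    - [0, 0, 0, 0]
  fingers: 0

```text
t: 19.27
eef_pos: [0.6084, -0.2564, 0.1331]
tool_rot: [[0.184, 0.983, -0.0], [0.983, -0.184, 0.0], [-0.0, -0.0, -1.0]]
contact_force: [0.9, -0.4, -0.0]
opening: 0.004
grasp_force: 0.0
```

```bash
python3 - <<'E'
from go import *
s=show(); c=cam('wrist','w5.png')
R=np.array([[np.cos(p[2]),-np.sin(p[2])],[np.sin(p[2]),np.cos(p[2])]])
for x in (.0804,): print('peg top expected',proj(c,[*(p[:2]+R@[x,-.1465]),.108]))
for im,n in ((c,'w'),(cam('top'),'t')):
    h=cv2.cvtColor(im['image'],cv2.COLOR_BGR2HSV);m=cv2.inRange(h,(0,150,80),(6,255,255))|cv2.inRange(h,(174,150,80),(180,255,255))
    k,l,st,ce=cv2.connectedComponentsWithStats(m)
    for i in range(1,k):
        if st[i,4]>15: print(n,st[i],ce[i].round(1),((ray(im,*ce[i],.1)[:2]-p[:2])@R*1000).round(1))
E
```

```text
t 19.275 tray xy mm [ 109.6 -151.6] z 133.1 spin needed -0.0056 F [ 0.9 -0.4 -0. ] op 0.004416786995042435 q [  1.  36.  27.  92. -19.  56.  24.]
peg top expected (np.float64(268.45362934799994), np.float64(268.19746437183784))
w [252 236  29  38 720] [266.7 255. ] [  78.5 -142.3]
```

servo_tool:
  motion:
    - [0.005, 0, 0.024, -0.005]
    - [0, 0, 0.024, 0]
    - [0, -0.01, 0, 0]
    - [0, -0.012, 0, 0]
    - [0, -0.012, 0, 0]
    - [0, -0.012, 0, 0]
    - [0, -0.012, 0, 0]
    - [0, -0.012, 0, 0]
    - [0, -0.008, 0, 0]
    - [0, -0.005, 0, 0]
    - [0, -0.002, 0, 0]
    - [0, 0, 0, 0]

```text
t: 20.88
eef_pos: [0.5259, -0.2359, 0.0852]
tool_rot: [[0.178, 0.984, -0.0], [0.984, -0.178, -0.0], [-0.0, -0.0, -1.0]]
contact_force: [-0.1, -0.4, 0.4]
opening: -0.001
grasp_force: 0.1
```

```bash
python3 go.py
```

```text
t 20.875 tray xy mm [  24.6 -146.2] z 85.2 spin needed 0.0003 F [-0.1 -0.4  0.4] op -0.0013205284546597368 q [  1.  32.  27. 107. -19.  46.  27.]
```

servo_tool:
  motion:
    - [0, -0.001, 0, 0]
    - [0, -0.001, 0, 0]
    - [0, -0.001, 0, 0]
    - [0, -0.001, 0, 0]
    - [0, 0, 0, 0]

```text
t: 21.5
eef_pos: [0.5219, -0.2351, 0.0853]
tool_rot: [[0.178, 0.984, -0.0], [0.984, -0.178, 0.0], [-0.0, -0.0, -1.0]]
contact_force: [1.5, -0.6, 0.4]
opening: -0.001
grasp_force: 0.6
```

servo_tool:
  motion:
    - [0, -0.001, 0, 0]
    - [0, -0.001, 0, 0]
    - [0, 0, 0, 0]

```text
t: 21.88
eef_pos: [0.5209, -0.2349, 0.0855]
tool_rot: [[0.178, 0.984, 0.002], [0.984, -0.178, -0.001], [-0.0, 0.002, -1.0]]
contact_force: [7.6, -2.6, -4.4]
opening: 0.0
grasp_force: 4.0
```

```bash
python3 go.py
```

```text
t 21.875 tray xy mm [  19.6 -146.1] z 85.5 spin needed 0.0006 F [ 7.6 -2.6 -4.4] op 0.0004710621348955013 q [  1.  31.  27. 108. -19.  45.  27.]
```

servo_tool:
  motion:
    - [0, -0.0015, 0, 0]
    - [0, 0, 0, 0]

```text
t: 22.12
eef_pos: [0.5206, -0.2348, 0.0858]
tool_rot: [[0.177, 0.984, 0.004], [0.984, -0.177, -0.002], [-0.001, 0.004, -1.0]]
contact_force: [15.3, -4.2, -9.9]
opening: -0.002
grasp_force: 7.8
```

servo_tool:
  motion:
    - [0, 0.01, 0, 0]
    - [0, 0.01, -0.03, 0]
    - [0, 0, -0.05, 0]
    - [0.06, 0, -0.05, 0]
    - [0.06, 0, 0, 0]
    - [0.06, 0, 0, 0]
    - [0.06, 0, 0, 0]
    - [0.06, 0, 0, 0]
    - [0, 0, 0, 0]
    - [0, 0, 0, 0]

```text
t: 23.38
eef_pos: [0.5894, 0.0447, 0.2052]
tool_rot: [[0.178, 0.984, -0.001], [0.984, -0.178, -0.001], [-0.001, -0.001, -1.0]]
contact_force: [-0.2, -0.1, 0.4]
opening: -0.004
grasp_force: 0.0
```

```bash
python3 - <<'E'
from go import *
s=show(); c=cam('top')['image'][130:350,170:490];d=cam('scene')['image'][180:340,200:480]
cv2.imwrite('pics/m5.png',np.hstack([cv2.resize(c,(440,300)),cv2.resize(d,(360,300),interpolation=cv2.INTER_CUBIC)]))
E
```

```text
t 23.375 tray xy mm [ 37.1 141.3] z 205.2 spin needed 0.0002 F [-0.2 -0.1  0.4] op -0.0036756622446092154 q [-27.  24.  26. 100. -12.  59.  -8.]
```

View pics/m5.png

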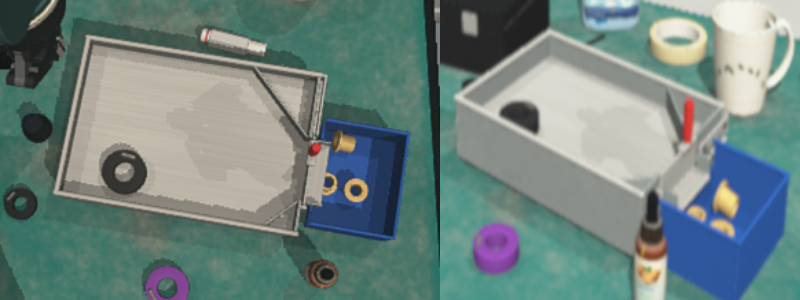

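The gate is shut against its stop, all three bushings are in the bin, and the ring and bystanders are in place. I'll hand it in.

```bash
python3 -c "
from cell import robot
print(robot.job_done())"
```

```text
the job is handed in; nothing more can be done
None
```

I handed the job in after about 23 s of the 72 s allowed: all three bushings were swept into the blue bin and the gate was pushed shut against its stop. The last pictures showed the setting ring, loupe, plug gauge and oil dropper where they started; the hand-in gave no verdict.

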